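# Load the sloping tin rack

## Task

Load the two slim tins from the tray into the sloping tin rack, one by one and the long one first, so that the long tin will be taken out first: each lies across the rails, the long one down against the stop at the low end and the short one right behind it (let go at the high end, they roll down by themselves). Leave the spice jar, the wide tin and the garlic where they are.

Things in the scene. Friction and masses are not known exactly. Their poses are not given: they have to be found in the camera images.
- tin_rack: Fixed sloping rack, light wood and steel rails, open from above; 235 mm long (x), 150 wide (y), 110 high. Origin: centre of its underside. Its rails fall 12 degrees from the loading end (+x, high) to a wooden stop (-x, low). A tin laid across them (length along the rack's y) rolls down to the stop when let go. 126 mm wide between side cheeks that rise 30 mm above the rails.
- rack_feed (a point): Where a tin's centre is when it lies on the rails at the loading end: 23 mm above the rails, mid-width, 138 mm up the slope from the stop. Axes as tin_rack. The rails are 6 mm round bars at y = -53, -27, +27 and +53 mm, so fingertips can dip between the inner two.
- rack_front (a point): Where the centre of the first tin is when it rests against the stop at the low end. Axes as tin_rack.
- rack_second (a point): Where the centre of the second tin is when it rests against the first. Axes as tin_rack.
- long_tin_center (a point): Centre of the long slim tin: plain metal with a white paper sleeve, diameter 46 mm, length 100 mm, 0.14 kg or so. It lies on its side in one of the three cradles of the tray; x axis along its length, turning with it.
- short_tin_center (a point): Centre of the short slim tin: same look and diameter (46 mm), length 70 mm, 0.1 kg or so. It lies on its side in another cradle of the tray; x axis along its length, turning with it.
- spice_jar_center (a point): Centre of a spice jar (bystander): glass with a dark cap, 41 mm diameter, 105 mm long, lying in the remaining cradle of the tray; x axis along its length.
- tray: Fixed wooden tray, 130 mm (x) by 300 (y), 8 mm thick; origin: centre of its underside. Three cradles 100 mm apart along y, each two thin dowels along x (tops 16 mm above the worktop); a tin's centre lies 36 mm above the worktop. What lies in which cradle varies, and so does whether tray or rack stands at the left.
- wide_tin: Standing food tin (bystander), 76 mm diameter, 58 mm high, too wide for the rack; origin: centre of its underside.
- garlic: Garlic bulb (bystander), 50 mm across, 51 mm high; origin: centre of its underside.
Mind the look-alikes: they are no part of the job. Leave any green look-alike of the part that bears long_tin_center alone.

How it is judged:
On the way:
1. the long tin lies at rest against the stop at the low end while the short tin is not yet in the rack (x of long_tin_center in the frame of rack_front between -0.012 and 0.012 m and y of long_tin_center in the frame of rack_front between -0.02 and 0.02 m and z of long_tin_center in the frame of rack_front between -0.012 and 0.012 m and angle between the x axis of long_tin_center and the y axis of tin_rack, either way round below 0.2 rad and horizontal distance between short_tin_center and rack_second above 0.13 m and linear speed of long_tin below 0.03 m/s), for 0.2 s.
At the end, for the whole second after the job is handed in: Long tin across the rails against the low stop (within 12 mm of rack_front along and in height, 20 mm across, square within 11 degrees), short tin behind it (within 15 mm of rack_second along, 12 mm in height, 35 mm across, square within 15 degrees), both at rest (x of long_tin_center in the frame of rack_front between -0.012 and 0.012 m and y of long_tin_center in the frame of rack_front between -0.02 and 0.02 m and z of long_tin_center in the frame of rack_front between -0.012 and 0.012 m and angle between the x axis of long_tin_center and the y axis of tin_rack, either way round below 0.2 rad and x of short_tin_center in the frame of rack_second between -0.015 and 0.015 m and y of short_tin_center in the frame of rack_second between -0.035 and 0.035 m and z of short_tin_center in the frame of rack_second between -0.012 and 0.012 m and angle between the x axis of short_tin_center and the y axis of tin_rack, either way round below 0.26 rad and linear speed of each of long_tin, short_tin below 0.02 m/s); the robot touches nothing.
It fails at once if the spice jar was moved by more than 30 mm (distance of spice_jar_center from where it was at the start of the episode above 0.03 m).
It fails at once if the wide tin was moved by more than 30 mm (distance of wide_tin from where it was at the start of the episode above 0.03 m).
It fails at once if the garlic was moved by more than 30 mm (distance of garlic from where it was at the start of the episode above 0.03 m).
It also fails if it takes over 64 s, if anything falls off the work surface, if the arm or the gripper's body presses on something with over 40 N, if the wrist force passes 120 N, or if a joint passes its speed limit or range.

## Robot

A 6-joint arm with a two-finger parallel gripper is mounted at the origin on a cart in front of the work surface, level with it; the furniture and walls round the work are solid. World frame = base frame: x ahead of the robot, y to its left, z up, the work surface at z = 0. Lengths are in m, angles in rad, forces in N, time in s.
With the tool pointing down it reaches from about 0.35 to 0.775 m from the base axis. Payload 5.5 kg.
Tool frame: the origin (TCP) lies midway between the tips of the shut fingers; the grasp point (between the pads) lies 19 mm behind it; z points along the fingers, y is the line along which they close (so a half turn about z gives the same grasp; the last joint's range is limited). The gripper opens to 85 mm and grips with 20 to 120 N. Pads are 22 mm wide; open, the fingers measure 114 mm over their backs; the gripper's body (76 mm by 85 mm) begins 54 mm behind the grasp point. The pads swing forward as they close: fully open they stand 13 mm farther back than shut.
Start: joints at [1.121, 0.313, 0.046, 1.304, 0, 1.431], TCP at [0.175, 0.548, 0.231] pointing down, gripper open.
Joint ranges: [-2.76, 2.76], [-0.86, 1.69], [-1.03, 1.26], [-2.2, 2.34], [-1.47, 1.5], [-3.14, 3.14]. Speed limits (rad/s): [2.57, 2.57, 3.14, 3.14, 3.14, 3.14].

## Interface

Orientations are given as a unit quaternion [w, x, y, z].
In Python, from workcell import env gives the robot as it stands.
- The arm moves only by the tool move_arm, never from a script. Its argument "targets" is a list of rows, each a list of 3 entries, a list of its own where there are three numbers: the shift along the tool's x, y, z in mm, then the turn, a rotation vector about the tool's x, y, z in units of 10 degrees (1.0 is 10 degrees), then the closure, from -1 (fully open) to 1 (shut). In form: [[[dx, dy, dz], [ax, ay, az], gripper], ...]. A call has 1 to 5 rows; each row is the pose to reach, as a shift and turn from the pose commanded when the call began, along the tool's axes at that moment; what a row does not reach only later rows make up. A row lasts 1/8 s, in which the tool goes at most 62.5 mm and 10.7 degrees, less where a joint would pass 70% of its speed; a pose out of reach is approached as far as the arm can. A call with a gripper value outside its range is refused whole. The fingers move at their own pace and stop on an object; "squeeze" is the grip in N (left out, the last holds). Time passes only in rows, so rows that repeat a pose let the fingers close. It gives the time, the measured TCP pose, the force, the opening and the grip force at its end, in the units of the state.
- env.get_state(): the state, without advancing time (a new reading comes with each control period).
- env.read_camera(name): name is "scene" or "top" or "wrist"; returns a dict with "pixels" (420x560x3 uint8, red, green, blue), "fovy" (degrees; the focal length in pixels is half the picture's height over the tangent of half this angle, whatever the lens; pixels are square), "cx", "cy" (the principal point, pixels), "extrinsics" (4x4, takes a point from world to camera coordinates); the wrist camera has in their place "mount" (4x4, takes a point from camera to tool coordinates, whose origin is the TCP and whose axes are the flange's). Camera axes: x right, y up, looking along -z (the intrinsics and any distortion apply to the point x, -y, -z); pixel columns grow to the right and rows downward; lengths in m; the calibration is good to about 2 mm. A picture is of the moment at which its call begins: read the wrist's pose just before it. There is no depth.
- env.hand_in(): hands the job in; it is judged then, once.
Trained networks look in a picture, given as the dict that the camera call returned (one of the last four; its "shot" number tells which), for a name from the list of things; names that differ only in an ending like _2 or _b are one class to them, and where a whole thing is asked for, a point or a joint stands for the part that bears it (a point fixed in the world has none). Each returns a list of dicts, best first, with "confidence" (0 to 1); they miss things now and then, are a little off and sometimes report something else, mostly with a low value. They report only what shows in the picture. A call takes as long as a camera call. They do not tell look-alikes from the thing itself.
- env.spot_in(thing, picture): "centre" ([x, y, z] in m, in world coordinates, good to about 4 mm: the middle of the surface that is visible of it).
- env.regions_of(thing, picture): "mask" (420x560 bool, what is visible of it).
- env.landmark_of(thing, picture): "centre" ([x, y, z] in m, in world coordinates, good to about 4 mm: a listed point, or the origin of a listed thing).
The state is a dict: "clock": time; "joint_pos": joint angles; "qvel": joint speeds; "tau": joint torques, N m; "tcp_pos": TCP position; "orientation": TCP orientation; "wrist_force": force on the tool from outside, world axes, zero at the start; "ft_torque": the same for the moment, N m; "finger_gap": finger opening in m; "grip_force": force on a finger pad.
Only numpy, scipy, OpenCV 4.12 (cv2) and the standard library are available. Lean on these libraries where they do the work, as an engineer would, in place of code of your own. Each camera call takes 0.05 s, during which the arm holds its last target. There are 200 camera calls.

## Working session

There is one attempt and no reset: what is moved stays moved. The work goes in short steps, Python scripts to look and compute and a tool call to move; the robot and the scene stay as the last step left them, time stands still between calls to the robot, and variables do not carry over. Pictures are saved under pics/ and viewed, at most 10 in all, crops included, and the job is handed in when it is done.

Besides the shell and the picture viewer there is one more tool, called after "Call:" as name(argument=value, ...), one argument or row to a line, values as JSON. move_arm: Moves the arm, as the interface text tells. Its arguments: {"type":"object","properties":{"targets":{"type":"array","items":{"type":"array"}},"squeeze":{"type":"number"}},"required":["targets"]}

```bash
mkdir -p pics && cat > h.py <<'E'
from workcell import env
import numpy as np, cv2
from scipy.spatial.transform import Rotation as R
def shot(n,f=None):
    p=env.read_camera(n)
    if f: cv2.imwrite('pics/'+f,p["pixels"][:,:,::-1])
    return p
def rot(s):
    w,x,y,z=s["orientation"]; return R.from_quat([x,y,z,w])
def st():
    s=env.get_state(); r=rot(s)
    print('t',round(s["clock"],2),'tcp',np.round(s["tcp_pos"],4),'axes x',np.round(r.as_matrix()[:,0],3),'y',np.round(r.as_matrix()[:,1],3),'q',np.round(s["joint_pos"],2),'gap',s["finger_gap"],'grip',s["grip_force"])
    return s
E
python3 - <<'E'
from h import *
s=st()
for c in ("scene","top"):
    p=shot(c,c+"1.png")
    for t in ["long_tin_center","short_tin_center","spice_jar_center","tin_rack","tray","rack_feed","rack_front","rack_second","wide_tin","garlic"]:
        print(c,t,[(np.round(d["centre"],3).tolist(),round(d["confidence"],2)) for d in env.landmark_of(t,p)][:3])
E
```

```text
t 0.0 tcp [0.1751 0.5472 0.2304] axes x [-0.952  0.305  0.   ] y [ 0.305  0.952 -0.002] q [ 1.12  0.31  0.04  1.3  -0.    1.43] gap 0.08531041731212845 grip 0.0
scene long_tin_center [([0.574, 0.036, 0.02], 0.73), ([0.478, -0.175, 0.037], 0.66)]
scene short_tin_center [([0.47, -0.274, 0.036], 0.78)]
scene spice_jar_center [([0.451, -0.378, 0.035], 0.89)]
scene tin_rack [([0.481, 0.227, 0.001], 0.68), ([0.463, -0.275, -0.0], 0.65)]
scene tray [([0.463, -0.273, 0.001], 0.71)]
scene rack_feed []
scene rack_front [([0.391, 0.234, 0.063], 0.67), ([0.708, 0.008, 0.003], 0.54), ([0.477, -0.178, 0.037], 0.33)]
scene rack_second [([0.434, 0.227, 0.07], 0.67)]
scene wide_tin [([0.706, 0.005, 0.006], 0.96)]
scene garlic [([0.446, -0.016, -0.002], 0.6), ([0.481, 0.224, -0.002], 0.26)]
top long_tin_center [([0.478, -0.178, 0.035], 0.82), ([0.573, 0.044, 0.024], 0.71)]
top short_tin_center [([0.468, -0.279, 0.039], 0.93), ([0.46, -0.278, 0.001], 0.18)]
top spice_jar_center [([0.453, -0.376, 0.032], 0.89)]
top tin_rack [([0.481, 0.228, -0.003], 0.61), ([0.702, 0.003, -0.003], 0.3)]
top tray [([0.463, -0.278, 0.005], 0.62)]
top rack_feed [([0.509, 0.225, 0.085], 0.92)]
top rack_front [([0.392, 0.234, 0.063], 0.78)]
top rack_second [([0.44, 0.228, 0.067], 0.6)]
top wide_tin [([0.702, 0.003, -0.001], 0.83)]
top garlic [([0.451, -0.016, -0.001], 0.57), ([0.48, 0.226, 0.0], 0.57)]
```

View pics/top1.png

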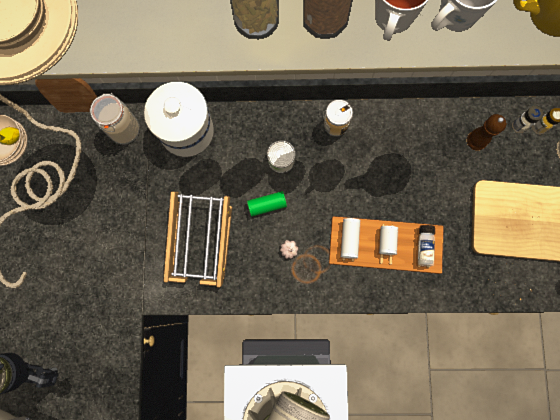

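View pics/scene1.png

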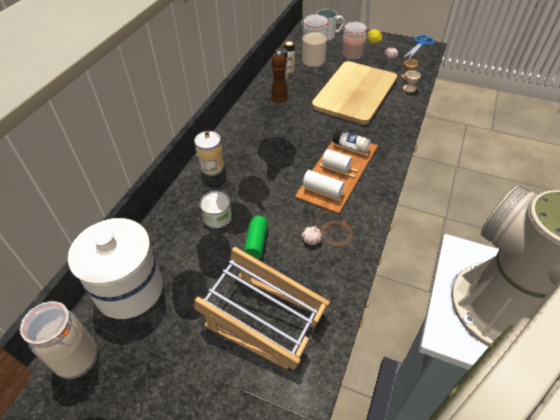

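```bash
python3 - <<'E'
from h import *
p=shot("top")
f=210/np.tan(np.radians(p["fovy"]/2)); E=p["extrinsics"]; print(np.round(E,3).tolist(),f,p["cx"],p["cy"],[k for k in p])
def back(u,v,z):
    d=np.array([(u-p["cx"])/f,-(v-p["cy"])/f,-1]); Rm=E[:3,:3]; c=-Rm.T@E[:3,3]; w=Rm.T@d
    return c+w*(z-c[2])/w[2]
for t,z in [("long_tin_center",.05),("short_tin_center",.05),("spice_jar_center",.05),("tin_rack",.08),("tray",.008)]:
    for d in env.regions_of(t,p)[:2]:
        m=d["mask"].astype(np.uint8); c=max(cv2.findContours(m,0,2)[0],key=cv2.contourArea)
        b=cv2.boxPoints(cv2.minAreaRect(c)); w=np.array([back(*q,z)[:2] for q in b])
        e=[w[1]-w[0],w[2]-w[1]]; 
        print(t,round(d["confidence"],2),'c',w.mean(0).round(3),[(round(np.linalg.norm(k),3),round(np.degrees(np.arctan2(k[1],k[0])),1)) for k in e], b.mean(0).round())
E
```

```text
[[-0.007, -1.0, -0.029, 0.036], [0.983, -0.012, 0.185, -0.558], [-0.185, -0.027, 0.982, -1.377], [0.0, 0.0, 0.0, 1.0]] 538.977334277398 271.56444169418086 207.54000862441154 ['pixels', 'fovy', 'cx', 'cy', 'extrinsics', 'shot']
long_tin_center 0.8 c [0.57  0.044] [(np.float64(0.099), np.float64(-74.8)), (np.float64(0.046), np.float64(-165.3))] [266. 203.]
long_tin_center 0.77 c [ 0.476 -0.174] [(np.float64(0.105), np.float64(-5.5)), (np.float64(0.045), np.float64(-94.6))] [350. 238.]
short_tin_center 0.67 c [ 0.467 -0.274] [(np.float64(0.074), np.float64(-5.7)), (np.float64(0.043), np.float64(-93.9))] [389. 241.]
short_tin_center 0.5 c [ 0.447 -0.013] [(np.float64(0.041), np.float64(-72.1)), (np.float64(0.043), np.float64(-162.5))] [289. 249.]
spice_jar_center 0.58 c [ 0.455 -0.37 ] [(np.float64(0.107), np.float64(-7.0)), (np.float64(0.043), np.float64(-94.6))] [426. 245.]
tin_rack 0.67 c [0.475 0.223] [(np.float64(0.236), np.float64(-3.3)), (np.float64(0.167), np.float64(-95.9))] [197. 239.]
tray 0.74 c [ 0.463 -0.274] [(np.float64(0.131), np.float64(-6.5)), (np.float64(0.301), np.float64(-95.8))] [386. 244.]
```

The top view shows the long white tin at (350,238), the short one at (389,241) and the jar at (426,245). The green look-alike is at (266,203). The rack is at (197,239), with its stop at the near end. I'm moving towards the long tin.

Call:
move_arm(
  targets=[
    [[-508,-596,40],[0,0,-1.2],-1],
    [[-508,-596,40],[0,0,-1.2],-1],
    [[-508,-596,40],[0,0,-1.2],-1],
    [[-508,-596,40],[0,0,-1.2],-1],
    [[-508,-596,40],[0,0,-1.2],-1],
  ],
)

```text
clock: 2.02
tcp_pos: [0.2961, 0.2584, 0.2156]
orientation: [0.001, 0.05, 0.999, 0.0]
wrist_force: [0.7, 0.5, 0.8]
finger_gap: 0.0854
grip_force: 0.0
```

```bash
cat >> h.py <<'E'
def goal(x,y,z,yaw):
    s=st(); r=rot(s); d=np.array([x,y,z])-s["tcp_pos"]; a=np.radians(yaw)
    yv=np.array([np.cos(a),np.sin(a),0]); zv=np.array([0,0,-1.]); xv=np.cross(yv,zv)
    T=R.from_matrix(np.column_stack([xv,yv,zv]))
    print('shift',np.round(r.inv().apply(d)*1000,1),'turn',np.round(np.degrees((r.inv()*T).as_rotvec())/10,2))
E
python3 -c "
from h import *
goal(.477,-.176,.17,84.5)"
```

```text
t 2.02 tcp [0.2961 0.2584 0.2156] axes x [-0.995  0.099 -0.001] y [0.099 0.995 0.001] q [ 0.51 -0.03 -0.4   1.2  -0.    0.61] gap 0.0853683310452474 grip 0.0
shift [-223.1 -414.3   45.6] turn [ 0.    0.01 -0.02]
```

Call:
move_arm(
  targets=[
    [[-223,-414,45],[0,0,0],-1],
    [[-223,-414,45],[0,0,0],-1],
    [[-223,-414,45],[0,0,0],-1],
    [[-223,-414,45],[0,0,0],-1],
    [[-223,-414,45],[0,0,0],-1],
  ],
)

```text
clock: 2.65
tcp_pos: [0.4156, -0.0294, 0.1859]
orientation: [0.001, 0.05, 0.999, 0.0]
wrist_force: [1.2, 0.2, 1.5]
finger_gap: 0.0851
grip_force: 0.0
```

```bash
python3 -c "
from h import *
goal(.477,-.176,.17,84.5)"
```

```text
t 2.65 tcp [ 0.4156 -0.0294  0.1859] axes x [-0.995  0.101 -0.002] y [0.101 0.995 0.   ] q [-0.26  0.03 -0.41  1.13  0.   -0.16] gap 0.08513355893122657 grip 0.0
shift [ -75.8 -139.7   16. ] turn [ 0.    0.01 -0.03]
```

Call:
move_arm(
  targets=[
    [[-76,-140,16],[0,0,0],-1],
    [[-76,-140,16],[0,0,0],-1],
    [[-76,-140,16],[0,0,0],-1],
    [[-76,-140,16],[0,0,0],-1],
  ],
)

```text
clock: 3.15
tcp_pos: [0.4772, -0.1766, 0.169]
orientation: [-0.0, 0.052, 0.999, -0.0]
wrist_force: [-0.1, 1.2, 0.7]
finger_gap: 0.0851
grip_force: 0.0
```

```bash
cat >> h.py <<'E'
def wrist(names,f=None):
    s=env.get_state(); p=shot("wrist",f); M=p["mount"]; r=rot(s)
    fl=210/np.tan(np.radians(p["fovy"]/2))
    def back(u,v,z):
        d=np.array([(u-p["cx"])/fl,-(v-p["cy"])/fl,-1]); c=r.apply(M[:3,3])+s["tcp_pos"]; w=r.apply(M[:3,:3]@d)
        return c+w*(z-c[2])/w[2]
    for t in names:
        print(t,[(np.round(d["centre"],4).tolist(),round(d["confidence"],2)) for d in env.landmark_of(t,p)][:3])
        for d in env.regions_of(t,p)[:2]:
            c=max(cv2.findContours(d["mask"].astype(np.uint8),0,2)[0],key=cv2.contourArea)
            b=cv2.boxPoints(cv2.minAreaRect(c)); w=np.array([back(*q,.040)[:2] for q in b])
            print('  mask',round(d["confidence"],2),'c',w.mean(0).round(4),[(round(np.linalg.norm(k),3),round(np.degrees(np.arctan2(k[1],k[0])),1)) for k in (w[1]-w[0],w[2]-w[1])],b.round().tolist())
    return s,p
E
python3 -c "
from h import *
st()
wrist(['long_tin_center','short_tin_center'],'w1.png')"
```

```text
t 3.15 tcp [ 0.4772 -0.1766  0.169 ] axes x [-0.995  0.104  0.   ] y [ 0.104  0.995 -0.   ] q [-0.51  0.21 -0.24  1.12 -0.   -0.41] gap 0.08512995846623629 grip 0.0
long_tin_center [([0.5746, 0.0425, 0.025], 0.79), ([0.4794, -0.1741, 0.0357], 0.77)]
  mask 0.82 c [ 0.4791 -0.1782] [(np.float64(0.045), np.float64(84.0)), (np.float64(0.111), np.float64(-4.5))] [[257.0, 141.0], [309.0, 141.0], [309.0, 256.0], [257.0, 256.0]]
  mask 0.76 c [0.5661 0.0321] [(np.float64(0.109), np.float64(105.0)), (np.float64(0.056), np.float64(24.3))] [[439.0, 259.0], [554.0, 222.0], [569.0, 268.0], [454.0, 305.0]]
short_tin_center [([0.4691, -0.2744, 0.041], 0.87)]
  mask 0.91 c [ 0.4734 -0.2763] [(np.float64(0.047), np.float64(92.0)), (np.float64(0.084), np.float64(-3.0))] [[145.0, 165.0], [197.0, 158.0], [209.0, 244.0], [158.0, 252.0]]
```

View pics/w1.png

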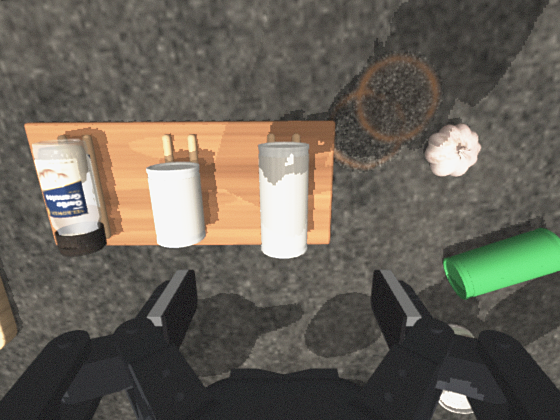

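The wrist view has the long tin at (284,200), centred between the fingers, with the short tin at (177,205) and the jar at (72,195). Going down to grip.

Call:
move_arm(
  targets=[
    [[-1,1,60],[0,0,0],-1],
    [[-1,1,115],[0,0,0],-1],
    [[-1,1,149],[0,0,0],-1],
    [[-1,1,149],[0,0,0],-1],
    [[-1,1,149],[0,0,0],1],
  ],
  squeeze=40,
)

```text
clock: 4.03
tcp_pos: [0.4786, -0.1732, 0.0221]
orientation: [0.001, 0.05, 0.999, -0.0]
wrist_force: [0.2, -0.0, -0.9]
finger_gap: 0.07
grip_force: 0.0
```

Call:
move_arm(
  targets=[
    [[0,0,0],[0,0,0],1],
    [[0,0,0],[0,0,0],1],
    [[0,0,0],[0,0,0],1],
    [[0,0,0],[0,0,0],1],
  ],
)

```text
clock: 4.53
tcp_pos: [0.4795, -0.177, 0.0236]
orientation: [0.002, 0.051, 0.999, -0.004]
wrist_force: [-3.4, -6.7, 6.1]
finger_gap: 0.0447
grip_force: 40.4
```

Call:
move_arm(
  targets=[
    [[0,0,-50],[0,0,0],1],
    [[0,0,-100],[0,0,0],1],
    [[0,0,-160],[0,0,0],1],
    [[0,0,-160],[0,0,0],1],
  ],
)

```text
clock: 5.03
tcp_pos: [0.4811, -0.1751, 0.1872]
orientation: [0.006, 0.05, 0.999, -0.003]
wrist_force: [0.6, 0.3, -1.5]
finger_gap: 0.0448
grip_force: 42.2
```

```bash
python3 -c "
from h import *
goal(.49,.225,.18,175)
wrist(['long_tin_center'])
p=shot('top')
for t in ['rack_feed','rack_front','rack_second','tin_rack']: print(t,[(np.round(d['centre'],4).tolist(),round(d['confidence'],2)) for d in env.landmark_of(t,p)][:2])
"
```

```text
t 5.03 tcp [ 0.4811 -0.1751  0.1872] axes x [-0.995  0.1   -0.011] y [ 0.1    0.995 -0.005] q [-0.51  0.2  -0.21  1.15  0.   -0.41] gap 0.0447946007613639 grip 42.20313012599945
shift [ 31.3 399.    4.9] turn [-0.07  0.03 -9.07]
long_tin_center [([0.5745, 0.0419, 0.025], 0.9), ([0.4803, -0.1729, 0.1996], 0.83), ([0.7034, 0.0008, -0.0025], 0.59)]
  mask 0.87 c [ 0.5833 -0.1877] [(np.float64(0.101), np.float64(84.3)), (np.float64(0.255), np.float64(-2.6))] [[230.0, 168.0], [336.0, 168.0], [336.0, 374.0], [230.0, 374.0]]
  mask 0.6 c [0.5663 0.0347] [(np.float64(0.111), np.float64(104.6)), (np.float64(0.054), np.float64(24.1))] [[433.0, 247.0], [543.0, 213.0], [556.0, 255.0], [446.0, 290.0]]
rack_feed [([0.5109, 0.2244, 0.0833], 0.62)]
rack_front [([0.3965, 0.2323, 0.0613], 0.65)]
rack_second [([0.4411, 0.228, 0.0688], 0.73)]
tin_rack [([0.4812, 0.2263, -0.0019], 0.95)]
```

Call:
move_arm(
  targets=[
    [[31,399,5],[0,0,-9.1],1],
    [[31,399,5],[0,0,-9.1],1],
    [[31,399,5],[0,0,-9.1],1],
    [[31,399,5],[0,0,-9.1],1],
    [[31,399,5],[0,0,-9.1],1],
  ],
)

```text
clock: 6.05
tcp_pos: [0.4843, 0.1411, 0.1761]
orientation: [-0.0, -0.409, 0.912, 0.0]
wrist_force: [1.0, -0.2, -0.4]
finger_gap: 0.0447
grip_force: 42.1
```

```bash
python3 -c "
from h import *
goal(.505,.225,.17,175)"
```

```text
t 6.05 tcp [0.4843 0.1411 0.1761] axes x [-0.665 -0.747  0.001] y [-0.747  0.665  0.   ] q [ 0.12  0.2  -0.24  1.13  0.   -0.72] gap 0.04472882805848093 grip 42.06706166267395
shift [-76.4  40.4   6. ] turn [ 0.   -0.   -3.67]
```

Call:
move_arm(
  targets=[
    [[-76,40,6],[0,0,-3.65],1],
    [[-76,40,6],[0,0,-3.65],1],
    [[-76,40,6],[0,0,-3.65],1],
    [[-76,40,6],[0,0,-3.65],1],
    [[-76,40,6],[0,0,-3.65],1],
  ],
)

```text
clock: 6.68
tcp_pos: [0.5055, 0.2224, 0.1698]
orientation: [-0.001, -0.672, 0.741, 0.0]
wrist_force: [0.9, -0.4, -0.5]
finger_gap: 0.0445
grip_force: 42.0
```

```bash
python3 -c "
from h import *
st()
s,p=wrist([],'w2.png')
for t in ['rack_feed','rack_front','rack_second','tin_rack','long_tin_center']: print(t,[(np.round(d['centre'],4).tolist(),round(d['confidence'],2)) for d in env.landmark_of(t,p)][:2])
p=shot('scene','s2.png')
for t in ['rack_feed','rack_front','long_tin_center']: print(t,[(np.round(d['centre'],4).tolist(),round(d['confidence'],2)) for d in env.landmark_of(t,p)][:2])
"
```

```text
t 6.67 tcp [0.5055 0.2224 0.1698] axes x [-0.097 -0.995  0.001] y [-0.995  0.097  0.002] q [ 0.27  0.3  -0.13  1.15  0.   -1.2 ] gap 0.04446453907903965 grip 42.02901005744934
rack_feed []
rack_front [([0.3933, 0.2366, 0.058], 0.97)]
rack_second []
tin_rack []
long_tin_center [([0.5073, 0.2217, 0.1832], 0.58)]
rack_feed [([0.5035, 0.2224, 0.0862], 0.87)]
rack_front [([0.39, 0.237, 0.0637], 0.55), ([0.4638, -0.2747, 0.0008], 0.46)]
long_tin_center [([0.5071, 0.2202, 0.1867], 0.76), ([0.5745, 0.0433, 0.0201], 0.46)]
```

View pics/w2.png

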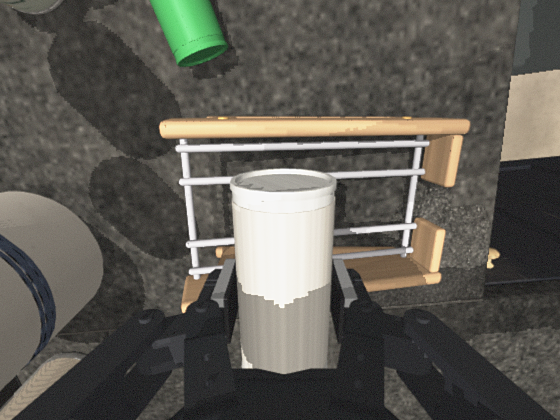

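The wrist view shows the tin across the rack, square to the rails. The rack's cheek is level at row 127 and the stop is at right, around (440,160–250). The rails below are clear, so I'm lowering.

Call:
move_arm(
  targets=[
    [[-2,0,40],[0,0,0],1],
    [[-2,0,70],[0,0,0],1],
    [[-2,0,86],[0,0,0],1],
    [[-2,0,88],[0,0,0],1],
    [[-2,0,88],[0,0,0],1],
  ],
)

```text
clock: 7.8
tcp_pos: [0.5069, 0.2245, 0.0836]
orientation: [0.001, -0.672, 0.74, -0.0]
wrist_force: [0.3, -0.2, -0.4]
finger_gap: 0.0445
grip_force: 42.2
```

```bash
python3 -c "
from h import *
st()
s,p=wrist([],'w3.png')
for t in ['rack_front','tin_rack','long_tin_center']: print(t,[(np.round(d['centre'],4).tolist(),round(d['confidence'],2)) for d in env.landmark_of(t,p)][:2])
p=shot('scene','s3.png')
for t in ['rack_feed','rack_front','long_tin_center']: print(t,[(np.round(d['centre'],4).tolist(),round(d['confidence'],2)) for d in env.landmark_of(t,p)][:2])
c=p['pixels'][230:380,180:350]; cv2.imwrite('pics/s3c.png',cv2.resize(c,None,fx=4,fy=4)[:,:,::-1])
"
```

```text
t 7.8 tcp [0.5069 0.2245 0.0836] axes x [-0.097 -0.995 -0.001] y [-0.995  0.097 -0.001] q [ 0.27  0.36 -0.26  0.95  0.   -1.2 ] gap 0.04451204103971037 grip 42.15891122817993
rack_front [([0.3955, 0.2367, 0.0562], 0.81)]
tin_rack [([0.3921, 0.2371, 0.0564], 0.69)]
long_tin_center [([0.5122, 0.222, 0.097], 0.8)]
rack_feed []
rack_front [([0.39, 0.2366, 0.0653], 0.97)]
long_tin_center [([0.5072, 0.2214, 0.0967], 0.67), ([0.575, 0.0399, 0.0199], 0.52)]
```

View pics/s3c.png

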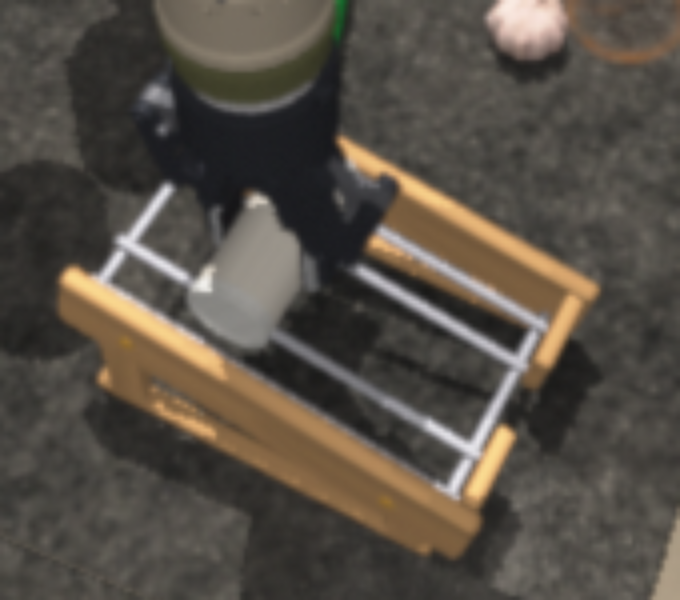

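The crop shows the tin across the rails between the cheeks, near the high end and a little above the rails. I'll feel for contact.

Call:
move_arm(
  targets=[
    [[0,0,4],[0,0,0],1],
    [[0,0,6],[0,0,0],1],
    [[0,0,6],[0,0,0],1],
  ],
)

```text
clock: 8.57
tcp_pos: [0.5058, 0.2243, 0.0763]
orientation: [-0.0, -0.672, 0.74, 0.0]
wrist_force: [-0.3, -0.2, -1.5]
finger_gap: 0.0446
grip_force: 42.2
```

Call:
move_arm(
  targets=[
    [[0,0,1],[0,0,0],1],
    [[0,0,2],[0,0,0],1],
    [[0,0,2],[0,0,0],1],
  ],
)

```text
clock: 8.95
tcp_pos: [0.5061, 0.2244, 0.0746]
orientation: [-0.0, -0.672, 0.74, 0.0]
wrist_force: [0.4, -0.4, -1.3]
finger_gap: 0.0449
grip_force: 42.2
```

Call:
move_arm(
  targets=[
    [[0,0,0],[0,0,0],-1],
    [[0,0,0],[0,0,0],-1],
    [[0,0,0],[0,0,0],-1],
    [[0,0,-40],[0,0,0],-1],
    [[0,0,-90],[0,0,0],-1],
  ],
)

```text
clock: 9.57
tcp_pos: [0.5052, 0.224, 0.1646]
orientation: [-0.001, -0.672, 0.74, 0.001]
wrist_force: [1.0, 0.5, -0.0]
finger_gap: 0.0852
grip_force: 0.0
```

Call:
move_arm(
  targets=[
    [[0,0,-20],[0,0,0],-1],
    [[0,0,-20],[0,0,0],-1],
    [[0,0,-20],[0,0,0],-1],
    [[0,0,-20],[0,0,0],-1],
  ],
)

```text
clock: 10.07
tcp_pos: [0.5052, 0.2241, 0.1831]
orientation: [-0.001, -0.672, 0.74, 0.001]
wrist_force: [-0.0, -0.4, -0.3]
finger_gap: 0.0853
grip_force: 0.0
```

```bash
python3 -c "
from h import *
goal(.469,-.275,.18,84.5)
p=shot('scene','s4.png')
for t in ['rack_front','rack_second','long_tin_center','short_tin_center']: print(t,[(np.round(d['centre'],4).tolist(),round(d['confidence'],2)) for d in env.landmark_of(t,p)][:3])
c=p['pixels'][230:380,180:350]; cv2.imwrite('pics/s4c.png',cv2.resize(c,None,fx=4,fy=4)[:,:,::-1])
"
```

```text
t 10.07 tcp [0.5052 0.2241 0.1831] axes x [-0.096 -0.995  0.001] y [-0.995  0.096  0.003] q [ 0.27  0.29 -0.1   1.18  0.   -1.2 ] gap 0.0852991934569959 grip 0.0
shift [500.2 -12.1   3.5] turn [ 0.01 -0.02  9.  ]
rack_front [([0.3875, 0.2341, 0.0615], 0.6)]
rack_second [([0.4357, 0.2298, 0.0669], 0.8), ([0.4692, -0.2783, 0.0361], 0.49), ([0.7028, 0.0093, 0.0054], 0.46)]
long_tin_center [([0.3938, 0.2322, 0.0636], 0.83), ([0.5728, 0.0389, 0.0216], 0.56)]
short_tin_center [([0.4718, -0.2774, 0.0359], 0.62)]
```

View pics/s4c.png

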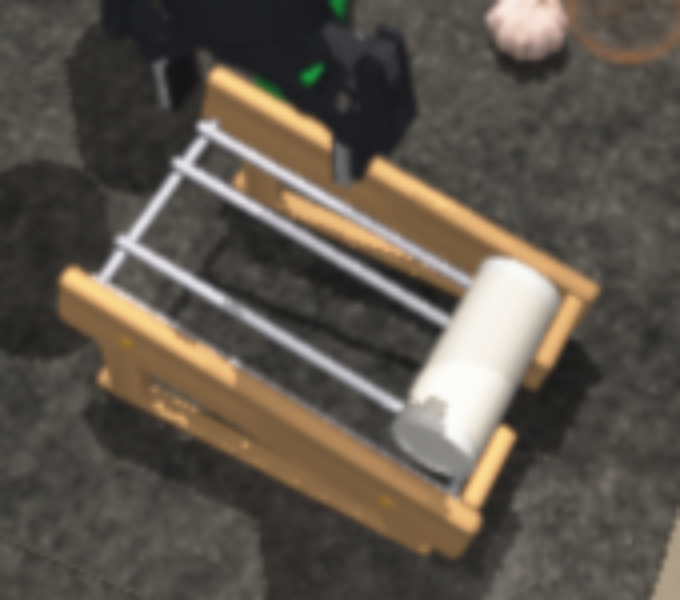

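The long tin lies square against the stop. Next is the short tin.

Call:
move_arm(
  targets=[
    [[500,-12,4],[0,0,9],-1],
    [[500,-12,4],[0,0,9],-1],
    [[500,-12,4],[0,0,9],-1],
    [[500,-12,4],[0,0,9],-1],
    [[500,-12,4],[0,0,9],-1],
  ],
)

```text
clock: 10.95
tcp_pos: [0.4832, -0.0892, 0.1823]
orientation: [0.0, -0.262, 0.965, -0.0]
wrist_force: [0.2, -0.0, -0.1]
finger_gap: 0.0853
grip_force: 0.0
```

```bash
python3 -c "
from h import *
goal(.4695,-.2755,.17,84.5)"
```

```text
t 10.95 tcp [ 0.4832 -0.0892  0.1823] axes x [-0.862 -0.506 -0.001] y [-0.506  0.862 -0.   ] q [-0.35  0.17 -0.26  1.14  0.   -0.88] gap 0.08529251743992214 grip 0.0
shift [ 106.1 -153.7   12.3] turn [-0.    0.    3.59]
```

Call:
move_arm(
  targets=[
    [[106,-154,12],[0,0,3.6],-1],
    [[106,-154,12],[0,0,3.6],-1],
    [[106,-154,12],[0,0,3.6],-1],
    [[106,-154,12],[0,0,3.6],-1],
    [[106,-154,12],[0,0,3.6],-1],
  ],
)

```text
clock: 11.58
tcp_pos: [0.4707, -0.2746, 0.1697]
orientation: [-0.0, 0.046, 0.999, 0.0]
wrist_force: [0.6, 0.6, 0.2]
finger_gap: 0.0858
grip_force: 0.0
```

```bash
python3 -c "
from h import *
wrist(['short_tin_center','spice_jar_center'],'w5.png')
goal(.4695,-.2755,.022,84.5)"
```

```text
short_tin_center [([0.4683, -0.2712, 0.0412], 0.85)]
  mask 0.88 c [ 0.4724 -0.2784] [(np.float64(0.043), np.float64(84.6)), (np.float64(0.081), np.float64(-4.1))] [[256.0, 158.0], [305.0, 158.0], [305.0, 242.0], [256.0, 242.0]]
spice_jar_center [([0.4573, -0.376, 0.0312], 0.87)]
  mask 0.63 c [ 0.4574 -0.3754] [(np.float64(0.042), np.float64(89.9)), (np.float64(0.112), np.float64(-5.2))] [[145.0, 136.0], [192.0, 131.0], [203.0, 249.0], [156.0, 253.0]]
t 11.82 tcp [ 0.4714 -0.273   0.1704] axes x [-0.996  0.089 -0.   ] y [ 0.089  0.996 -0.   ] q [-0.67  0.28 -0.15  1.14  0.   -0.58] gap 0.08516651444878388 grip 0.0
shift [  1.7  -2.7 148.4] turn [-0.    0.    0.04]
```

View pics/w5.png

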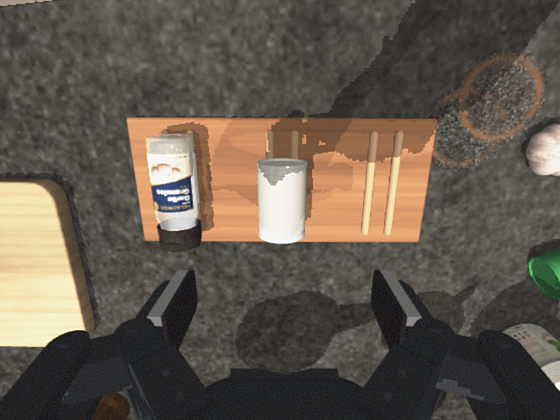

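The short tin is at (282,200), centred between the fingers, and the jar is clear at (173,190). Going down to grip.

Call:
move_arm(
  targets=[
    [[1,-2,60],[0,0,0],-1],
    [[1,-2,115],[0,0,0],-1],
    [[1,-2,149],[0,0,0],-1],
    [[1,-2,149],[0,0,0],-1],
    [[1,-2,149],[0,0,0],1],
  ],
)

```text
clock: 12.45
tcp_pos: [0.471, -0.276, 0.0226]
orientation: [0.001, 0.045, 0.999, -0.001]
wrist_force: [0.4, 0.3, 0.4]
finger_gap: 0.0697
grip_force: 0.0
```

Call:
move_arm(
  targets=[
    [[0,0,0],[0,0,0],1],
    [[0,0,0],[0,0,0],1],
    [[0,0,0],[0,0,0],1],
    [[0,0,0],[0,0,0],1],
  ],
)

```text
clock: 12.95
tcp_pos: [0.4714, -0.2768, 0.0235]
orientation: [0.002, 0.046, 0.999, -0.001]
wrist_force: [-0.5, 0.4, 5.6]
finger_gap: 0.0449
grip_force: 40.2
```

Call:
move_arm(
  targets=[
    [[0,0,-50],[0,0,0],1],
    [[0,0,-100],[0,0,0],1],
    [[0,0,-160],[0,0,0],1],
    [[0,0,-160],[0,0,0],1],
  ],
)

```text
clock: 13.45
tcp_pos: [0.473, -0.2781, 0.1879]
orientation: [0.005, 0.046, 0.999, -0.004]
wrist_force: [1.4, 0.5, -1.7]
finger_gap: 0.0447
grip_force: 41.9
```

```bash
python3 -c "
from h import *
goal(.506,.2235,.18,174.4)
wrist(['short_tin_center'])"
```

```text
t 13.45 tcp [ 0.473  -0.2781  0.1879] axes x [-0.996  0.091 -0.01 ] y [ 0.091  0.996 -0.007] q [-0.68  0.27 -0.12  1.17  0.   -0.59] gap 0.044726672683434394 grip 41.87732219696045
shift [ 13.  502.6   4.4] turn [-0.08  0.02 -8.96]
short_tin_center [([0.4719, -0.2748, 0.2039], 0.98)]
  mask 0.76 c [ 0.5901 -0.2905] [(np.float64(0.099), np.float64(84.8)), (np.float64(0.223), np.float64(-2.2))] [[234.0, 199.0], [334.0, 199.0], [334.0, 373.0], [234.0, 373.0]]
```

Call:
move_arm(
  targets=[
    [[13,502,5],[0,0,-9],1],
    [[13,502,5],[0,0,-9],1],
    [[13,502,5],[0,0,-9],1],
    [[13,502,5],[0,0,-9],1],
    [[13,502,5],[0,0,-9],1],
  ],
)

```text
clock: 14.22
tcp_pos: [0.4891, 0.038, 0.1763]
orientation: [-0.001, -0.413, 0.911, 0.001]
wrist_force: [1.8, 0.8, -0.9]
finger_gap: 0.0448
grip_force: 41.9
```

```bash
python3 -c "
from h import *
goal(.506,.2235,.17,174.4)"
```

```text
t 14.22 tcp [0.4891 0.038  0.1763] axes x [-0.659 -0.752  0.002] y [-0.752  0.659  0.003] q [-0.09  0.18 -0.27  1.13  0.   -0.94] gap 0.04475936035488244 grip 41.88293159008026
shift [-150.7  109.4    6.3] turn [ 0.02 -0.01 -3.56]
```

Call:
move_arm(
  targets=[
    [[-151,109,6],[0,0,-3.5],1],
    [[-151,109,6],[0,0,-3.5],1],
    [[-151,109,6],[0,0,-3.5],1],
    [[-151,109,6],[0,0,-3.5],1],
    [[-151,109,6],[0,0,-3.5],1],
  ],
)

```text
clock: 14.85
tcp_pos: [0.5075, 0.2219, 0.17]
orientation: [-0.002, -0.666, 0.746, 0.001]
wrist_force: [0.1, -0.1, -1.2]
finger_gap: 0.0445
grip_force: 41.8
```

```bash
python3 -c "
from h import *
goal(.506,.2235,.0745,174.4)
p=shot('scene')
for t in ['short_tin_center','long_tin_center']: print(t,[(np.round(d['centre'],4).tolist(),round(d['confidence'],2)) for d in env.landmark_of(t,p)][:3])"
```

```text
t 14.85 tcp [0.5075 0.2219 0.17  ] axes x [-0.113 -0.994  0.002] y [-0.994  0.113  0.004] q [ 0.27  0.3  -0.12  1.15 -0.   -1.19] gap 0.04449767870142339 grip 41.849634647369385
shift [-1.6  1.3 95.5] turn [ 0.02 -0.01 -0.09]
short_tin_center [([0.5049, 0.2192, 0.1823], 0.92)]
long_tin_center [([0.3966, 0.233, 0.0615], 0.6), ([0.5713, 0.0404, 0.0207], 0.42)]
```

Call:
move_arm(
  targets=[
    [[-3,1,40],[0,0,-0.1],1],
    [[-3,1,75],[0,0,-0.1],1],
    [[-3,1,90],[0,0,-0.1],1],
    [[-3,1,94],[0,0,-0.1],1],
    [[-3,1,95],[0,0,-0.1],1],
  ],
)

```text
clock: 15.62
tcp_pos: [0.5092, 0.2244, 0.078]
orientation: [0.001, -0.672, 0.741, -0.0]
wrist_force: [0.2, -0.4, -1.2]
finger_gap: 0.0446
grip_force: 41.9
```

Call:
move_arm(
  targets=[
    [[0,0,0],[0,0,0],1],
    [[0,0,0],[0,0,0],1],
  ],
)

```text
clock: 15.88
tcp_pos: [0.509, 0.2247, 0.0781]
orientation: [0.001, -0.672, 0.74, -0.0]
wrist_force: [-0.7, -0.5, -1.6]
finger_gap: 0.0448
grip_force: 41.9
```

Call:
move_arm(
  targets=[
    [[0,2,3],[0,0,0],1],
    [[0,2,3],[0,0,0],1],
    [[0,2,3],[0,0,0],1],
  ],
)

```text
clock: 16.25
tcp_pos: [0.5063, 0.2247, 0.0741]
orientation: [-0.0, -0.672, 0.74, 0.0]
wrist_force: [0.0, -0.1, -1.3]
finger_gap: 0.0446
grip_force: 41.9
```

Call:
move_arm(
  targets=[
    [[0,0,0],[0,0,0],-1],
    [[0,0,0],[0,0,0],-1],
    [[0,0,0],[0,0,0],-1],
    [[0,0,-40],[0,0,0],-1],
    [[0,0,-90],[0,0,0],-1],
  ],
)

```text
clock: 16.88
tcp_pos: [0.5054, 0.2243, 0.164]
orientation: [-0.001, -0.672, 0.74, 0.001]
wrist_force: [0.3, 0.2, -0.0]
finger_gap: 0.0854
grip_force: 0.0
```

Call:
move_arm(
  targets=[
    [[0,0,-40],[0,0,0],-1],
    [[0,0,-40],[0,0,0],-1],
    [[0,0,-40],[0,0,0],-1],
    [[0,0,-40],[0,0,0],-1],
    [[0,0,-40],[0,0,0],-1],
  ],
)

```text
clock: 17.5
tcp_pos: [0.5057, 0.2244, 0.2028]
orientation: [-0.001, -0.672, 0.74, 0.001]
wrist_force: [0.0, 0.4, 0.3]
finger_gap: 0.0855
grip_force: 0.0
```

```bash
python3 -c "
from h import *
st()
p=shot('scene')
for t in ['rack_front','rack_second','long_tin_center','short_tin_center']: print(t,[(np.round(d['centre'],4).tolist(),round(d['confidence'],2)) for d in env.landmark_of(t,p)][:3])
c=p['pixels'][230:380,180:350]; cv2.imwrite('pics/s6c.png',cv2.resize(c,None,fx=4,fy=4)[:,:,::-1])
"
```

```text
t 17.5 tcp [0.5057 0.2244 0.2028] axes x [-0.097 -0.995  0.001] y [-0.995  0.097  0.002] q [ 0.27  0.28 -0.07  1.22  0.   -1.2 ] gap 0.08551766076172902 grip 0.0
rack_front []
rack_second [([0.4334, 0.2304, 0.0678], 0.97), ([0.3964, 0.235, 0.0622], 0.29)]
long_tin_center [([0.3953, 0.2329, 0.0624], 0.78), ([0.5763, 0.0416, 0.0195], 0.73)]
short_tin_center [([0.4413, 0.2309, 0.0722], 0.93)]
```

View pics/s6c.png

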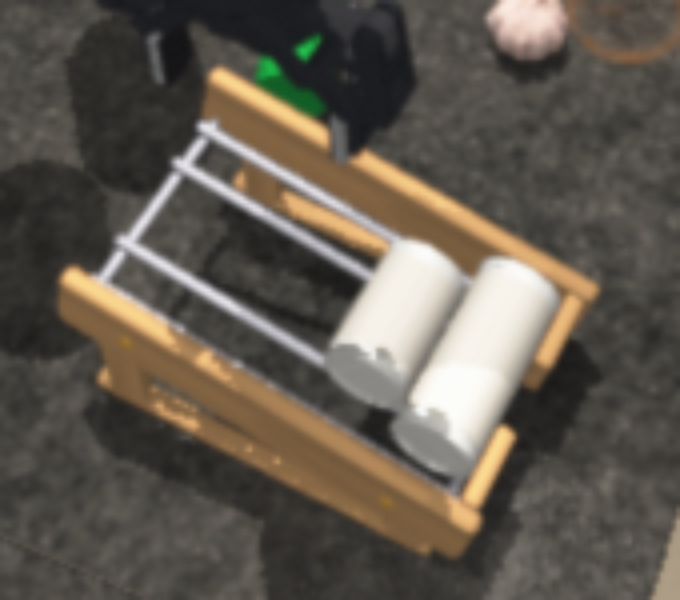

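The crop shows both tins square across the rails, the long one at the stop and the short one touching it. Let them settle briefly, then hand in.

Call:
move_arm(
  targets=[
    [[0,0,0],[0,0,0],-1],
    [[0,0,0],[0,0,0],-1],
    [[0,0,0],[0,0,0],-1],
    [[0,0,0],[0,0,0],-1],
  ],
)

```text
clock: 18.25
tcp_pos: [0.5064, 0.2247, 0.2042]
orientation: [0.0, -0.672, 0.74, 0.0]
wrist_force: [0.2, 0.4, -0.3]
finger_gap: 0.0855
grip_force: 0.0
```

```bash
python3 -c "
from h import *
print(env.hand_in())"
```

```text
the job is handed in; nothing more can be done
None
```

Both tins are in the rack, the long one against the low stop and the short one right behind it, and the job is handed in at about 18 s; no verdict was returned, and I did not re-measure the jar, wide tin and garlic, though nothing pointed to contact with them.

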